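# Set the polarised-light viewer: tint plate in, analyser lever to the red mark

## Robot

A 7-joint arm with a two-finger parallel gripper is mounted at the origin on the work surface. World frame = base frame: x ahead of the robot, y to its left, z up, the work surface at z = 0. Lengths are in mm, angles in rad, forces in N, time in s.
With the tool pointing down it reaches from about 400 to 875 mm from the base axis. Payload 4.4 kg.
Tool frame: the origin (TCP) lies at the very end of the fingers, on their centre line; the grasp point (between the pads) lies 19 mm behind it (ctrl.pinch_z is the z of the grasp point in the tool frame, in mm); z points along the fingers, x is the direction in which the jaws open and shut, and the axes are right-handed (so a half turn about z gives the same grasp; the last joint's range is limited). The gripper opens to 85 mm and grips with 20 to 120 N. Pads are 22 mm wide; open, the fingers measure 114 mm over their backs; the gripper's body (76 mm by 85 mm) begins 54 mm behind the grasp point. The pads swing forward as they close: fully open they stand 13 mm farther back than shut.
Start: joints at [1.27, 0.628, 0.038, 1.517, -0.027, 0.996, -0.02], TCP at [151.249, -632.172, 231.313] pointing down, gripper open.
Joint ranges: [-3.06, 3.06], [-0.37, 2.12], [-1.25, 1.32], [0.18, 2.47], [-1.1, 4.24], [0.23, 1.98], [-2.94, 2.94]. Speed limits (rad/s): [2.57, 2.57, 3.14, 3.14, 3.14, 3.14, 3.14].

## Interface

Orientations are given as [roll, pitch, yaw] about the fixed x, y, z axes, in that order (R = Rz(yaw) Ry(pitch) Rx(roll)).
In Python, from cell import sensors, get_image, order, ctrl gives the robot as it stands.
- The arm moves only by the tool arm_command, never from a script. Its argument "rows" is a list that holds one entry, the list of rows, each a list of 6 numbers: the shift along the tool's x, y, z in mm, then the turn, a rotation vector about the tool's x, y, z in degrees. A call has 1 to 20 rows; each row is the pose to reach, as a shift and turn from the pose commanded when the call began, along the tool's axes at that moment; what a row does not reach only later rows make up. A row lasts 1/12 s, in which the tool goes at most 41.7 mm and 7.16 degrees, less where a joint would pass 70% of its speed; a pose out of reach is approached as far as the arm can. A call with a gripper value outside its range is refused whole. "claw" is the opening, from -1 (shut) to 1 (fully open), set as the call begins (left out, the last holds). The fingers move at their own pace and stop on an object; the grip force is fixed at half the most. Time passes only in rows, so rows that repeat a pose let the fingers close. It gives the time, the measured TCP pose, the force and the opening at its end, in the units of the state.
- sensors.read_state(): the state, without advancing time (a new reading comes with each control period).
- get_image(name): name is "scene" or "top" or "wrist"; returns a dict with "pixels" (480x640x3 uint8, red, green, blue), "z_map" (480x640 float32, mm along the optical axis (not along the pixel's ray), 0 where there is no reading), "K" (3x3 intrinsics, pixels), "k1" (the pictures are not rectified: a ray, as slopes to the right and down, at radius r is drawn at 1 + k1 r^2 times it, then the intrinsics apply), "pose" (4x4, takes a point from camera to world coordinates). Camera axes: x right, y up, looking along -z (the intrinsics and any distortion apply to the point x, -y, -z); pixel columns grow to the right and rows downward; lengths in mm; the calibration is good to about 2 mm. A picture is of the moment at which its call begins.
- order.finish_job(): hands the job in, once; it reports no verdict.
The state is a dict: "clock": time; "qpos": joint angles; "qd": joint speeds; "tau": joint torques, N m; "eef_pos": TCP position; "tool_rot": TCP orientation; "force": force on the tool from outside, world axes, zero at the start; "torque": the same for the moment, N m; "width": finger opening in mm.
Only numpy, scipy, OpenCV 4.12 (cv2) and the standard library are available. Lean on these libraries where they do the work, as an engineer would, in place of code of your own. Each camera call takes 0.05 s, during which the arm holds its last target.

## Task

Set up the polarised-light viewer for the residue dish on its stage: push the tint plate slide (magenta flange) fully home into the head, and push the analyser's lever (yellow knob) round until its pointer stands on the red mark of the scale. Only push, with the fingertips or the outside of the fingers; never take the lever knob or the slide's flange between the fingers. Leave the scale ring as it is set, and do not disturb the dish, jar, beaker or sieve.

Things in the scene. Friction and masses are not known exactly. Their poses are not given: they have to be found in the camera images.
- viewer: Bolted-down ivory viewer. Origin on the bench, on the axis of stage and head; x to its column, front -x, y to its left. Light base x -125..185, y +-125, 52 mm high; column radius 15 to z 282 at x 150. Round head radius 80, z 186..209: dark scale ring with white ticks each 10 deg and a red mark; inside it the black analyser ring (radius 47, to z 223) with lever. Tint slide under the head, out at +y.
- analyser (a joint): Angle of the analyser lever about the viewer's vertical axis, rad, -0.95 to 0.95 (stops). 0: lever points to the viewer's front (-x); grows counter-clockwise from above (towards viewer -y). Starts 0.5 to 0.9. Stiff (about 1 N at the knob), stays where left. The pointer is on the red mark when this equals joint scale.
- scale (a joint): Angle of the graduated ring, rad, same axis and sense: its red mark stands at this angle. It is clamped (differs from day to day, -0.55 to 0.2) and is not to be turned.
- slide (a joint): Travel of the tint plate slide, m: 0 drawn out, 0.050 fully home (stop). It grows towards the viewer's -y. Starts 0 to 0.012. Friction about 1.5 N; it stays where it is left.
- lever_knob (a point): Centre of the top face of the lever's upright yellow pin knob: 14 mm diameter, z 214 to 245 (this point), on an 18 mm steel foot disc z 209 to 215. 114 mm from the viewer's axis, clear outside the head's rim; only the light base, 157 mm lower, lies beneath. A steel lever 4 mm wide, z 212 to 218, joins it to the analyser.
- pointer (a point): Point on the centre line of the steel lever, 70 mm from the viewer's axis, where the lever passes over the scale and serves as the pointer.
- red_mark (a point): Centre of the red mark on the scale ring, 70 mm from the viewer's axis. The mark is a radial bar 24 x 8 mm.
- slide_flange (a point): Middle of the top edge of the slide's magenta end flange: an upright plate 40 mm wide (viewer x), 8 mm thick (viewer y), 32 mm high (down from this point), 150 mm to the left (+y) of the viewer's axis when drawn out and 100 mm when home; z 204.
- dish: Clear round dish with residue, 90 mm diameter, 14 mm high, loose on the round stage (z 58) under the head. Origin: centre of its underside.
- jar: Clear sample jar with red cap, 60 mm diameter, 75 mm high, loose on the bench. Origin: centre of its underside.
- beaker: Clear empty beaker, 72 mm diameter, 95 mm high, loose on the bench. Origin: centre of its underside.
- sieve: Brass test sieve, 202 mm diameter, 50 mm high, loose on the bench at the viewer's right. Origin: centre of its underside.
Mind the look-alikes: they are no part of the job. What is shaped like the beaker but green is not meant.

How it is judged:
By the outcome, as a careful person would: the job done as asked, in the order asked, and still so for the second after the job is handed in, with the robot touching nothing.
It also fails if it takes over 51 s, if anything falls off the work surface, if the arm or the gripper's body presses on something with over 40 N, if the wrist force passes 120 N, or if a joint passes its speed limit or range.

## Working session

There is one attempt and no reset: what is moved stays moved. The work goes in short steps, Python scripts to look and compute and a tool call to move; the robot and the scene stay as the last step left them, time stands still between calls to the robot, and variables do not carry over. Pictures are saved under pics/ and viewed, and the job is handed in when it is done.

Besides the shell and the picture viewer there is one more tool, called after ">>>" by a JSON object that holds its "api" and its "payload", one argument or row to a line. arm_command: Moves the arm, as the interface text tells. Its arguments: {"type":"object","properties":{"rows":{"type":"array","items":{"type":"array","items":{"type":"array","items":{"type":"number"}}}},"claw":{"type":"number"}},"required":["rows"]}

```bash
ls; mkdir -p pics
cat > h.py <<'E'
import numpy as np, cv2
from cell import sensors, get_image, order, ctrl
def grab(n,tag):
    im=get_image(n); np.savez(f'{tag}.npz',**{k:np.array(v) for k,v in im.items()})
    cv2.imwrite(f'pics/{tag}.png',im['pixels'][:,:,::-1]); return im
def ray(im,u,v):
    K=im['K'];k1=float(im['k1'])
    D=np.array([k1,0,0,0],float)
    p=cv2.undistortPoints(np.array([[[u,v]]],float),K,D)[0,0]
    d=np.array([p[0],-p[1],-1.]); P=im['pose']
    return P[:3,3],P[:3,:3]@d
def atz(im,u,v,z):
    o,d=ray(im,u,v); return o+d*(z-o[2])/d[2]
def dep(im,u,v):
    o,d=ray(im,u,v); return o+d*float(im['z_map'][int(round(v)),int(round(u))])
def proj(im,p):
    P=im['pose']; c=P[:3,:3].T@(np.asarray(p,float)-P[:3,3]); x,y=c[0]/-c[2],-c[1]/-c[2]
    r=1+float(im['k1'])*(x*x+y*y); K=im['K']; return np.array([K[0,0]*x*r+K[0,2],K[1,1]*y*r+K[1,2]])
E
python3 - <<'E'
from h import *
s=sensors.read_state();print(s)
for n in('scene','top','wrist'):
    im=grab(n,n+'0');print(n,im['K'].tolist(),im['k1'],im['pose'].round(3).tolist())
E
```

```text
pics
{'clock': 0.0, 'qpos': array([ 1.27017306,  0.62936709,  0.03843576,  1.51840092, -0.02700811,
        0.99628955, -0.01995673]), 'qd': array([ 0.00104578, -0.00107834,  0.00202561,  0.00102448, -0.00022359,
       -0.00044094,  0.00090795]), 'tau': array([-1.22719630e-04, -5.63407373e+01,  1.22629881e+00, -1.93446010e+01,
        1.11047199e-02,  1.05585656e-02,  4.58234206e-05]), 'eef_pos': array([ 151.11964799, -631.52779605,  230.36486534]), 'tool_rot': array([ 3.14157568e+00,  1.94704259e-03, -1.33592996e+00]), 'force': array([-0.19093428, -0.53821532,  0.0153958 ]), 'torque': array([-0.0010931 , -0.01366288, -0.046614  ]), 'width': 85.25699416685285}
scene [[595.2341242097738, 0.0, 311.77925529911744], [0.0, 595.2341242097738, 239.35543911278666], [0.0, 0.0, 1.0]] -0.03803216376291973 [[0.625, -0.589, 0.513, 1139.435], [0.781, 0.478, -0.403, -488.793], [-0.008, 0.652, 0.758, 1047.866], [0.0, 0.0, 0.0, 1.0]]
top [[455.4749847138995, 0.0, 320.81661668763604], [0.0, 455.4749847138995, 249.96804225144288], [0.0, 0.0, 1.0]] -0.10677766301284028 [[0.001, 0.996, -0.093, 440.565], [-1.0, -0.002, -0.029, -9.228], [-0.029, 0.093, 0.995, 987.405], [0.0, 0.0, 0.0, 1.0]]
wrist [[387.594924817846, 0.0, 317.78877146901124], [0.0, 387.594924817846, 236.4496921507224], [0.0, 0.0, 1.0]] -0.06411433215397111 [[0.234, 0.926, 0.298, 226.499], [-0.972, 0.223, 0.071, -613.005], [-0.001, -0.306, 0.952, 371.829], [0.0, 0.0, 0.0, 1.0]]
```

View pics/scene0.png

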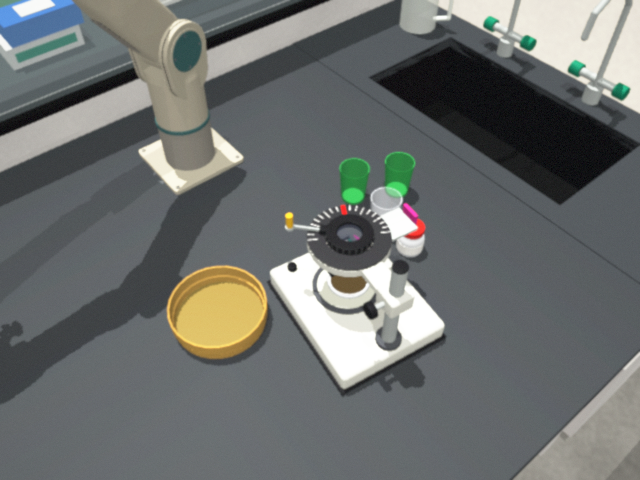

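View pics/top0.png

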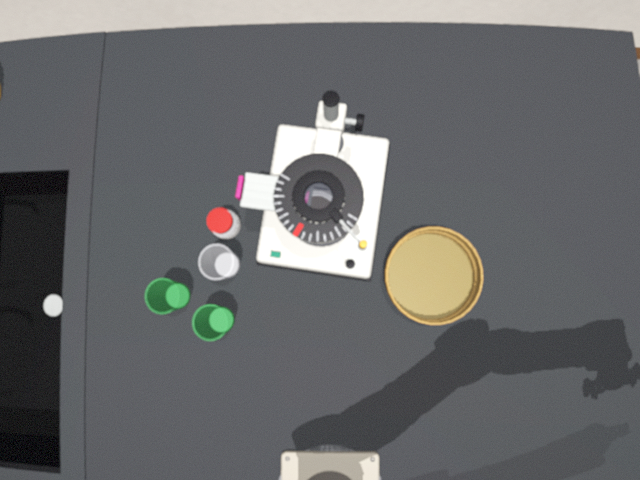

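The top view shows the magenta flange at (240,186), the yellow knob at (363,244), the red mark at (298,230), the jar at (222,221), the clear beaker at (217,262) and two green look-alike beakers. Next I'll measure these.

Run:
```python
from h import *
from scipy.optimize import least_squares
im=dict(np.load('top0.npz')); sc=dict(np.load('scene0.npz'))
def blobs(im,name,f,amin=6):
    hsv=cv2.cvtColor(im['pixels'],cv2.COLOR_RGB2HSV).astype(int)
    m=f(hsv[...,0],hsv[...,1],hsv[...,2]).astype(np.uint8)
    n,l,st,c=cv2.connectedComponentsWithStats(m)
    for i in range(1,n):
        if st[i,4]>=amin: print(name,c[i].round(1),st[i].tolist(),'dep',dep(im,*c[i]).round(1))
for nm,I in(('top',im),('scene',sc)):
    print(nm)
    blobs(I,'mag',lambda h,s,v:(h>140)&(h<172)&(s>150)&(v>90))
    blobs(I,'yel',lambda h,s,v:(h>20)&(h<32)&(s>150)&(v>170))
    blobs(I,'red',lambda h,s,v:((h<6)|(h>174))&(s>150)&(v>120))
# base corners via white blob top
g=cv2.cvtColor(im['pixels'],cv2.COLOR_RGB2GRAY)
big=cv2.resize(im['pixels'][80:300,180:420],None,fx=3,fy=2.7,interpolation=cv2.INTER_CUBIC)
cv2.imwrite('pics/crop1.png',cv2.resize(im['pixels'][100:300,190:400],None,fx=3,fy=3,interpolation=cv2.INTER_CUBIC)[:,:,::-1])
cv2.imwrite('pics/crop2.png',cv2.resize(sc['pixels'][140:390,260:460],None,fx=2.4,fy=2.4,interpolation=cv2.INTER_CUBIC)[:,:,::-1])
```

```text
top
mag [240.5 186.3] [237, 176, 6, 23, 43] dep [626.8 155.8 203.7]
red [219.  219.9] [207, 208, 25, 25, 476] dep [587.7 226.1  74.5]
red [297.8 229.1] [294, 224, 9, 12, 55] dep [549.2  52.9 209.5]
scene
mag [409.9 212. ] [403, 203, 15, 20, 146] dep [632.3 153.5 201.6]
yel [288.8 219.2] [285, 213, 8, 15, 88] dep [526.9 -61.5 239.2]
yel [261.5 296.7] [259, 293, 6, 8, 11] dep [ 499.7 -123.5   17. ]
red [343.2 209.5] [340, 205, 7, 10, 53] dep [549.6  52.8 207.8]
red [417.4 230.2] [406, 219, 19, 20, 168] dep [605.4 223.9  74.7]
```

View pics/crop1.png

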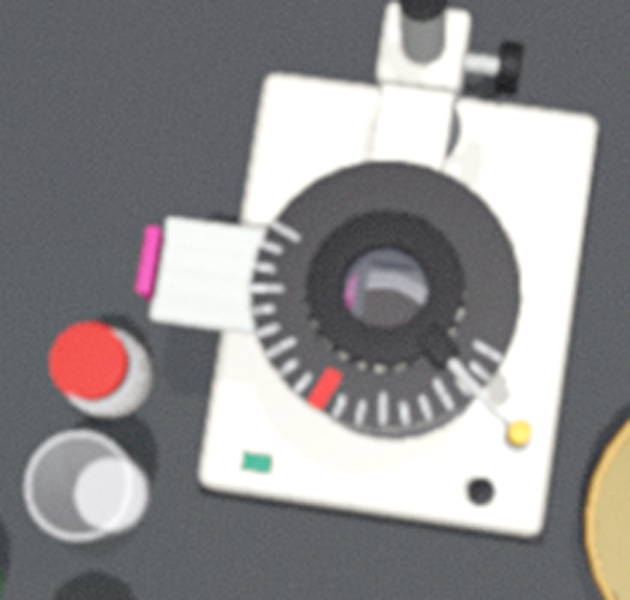

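View pics/crop2.png

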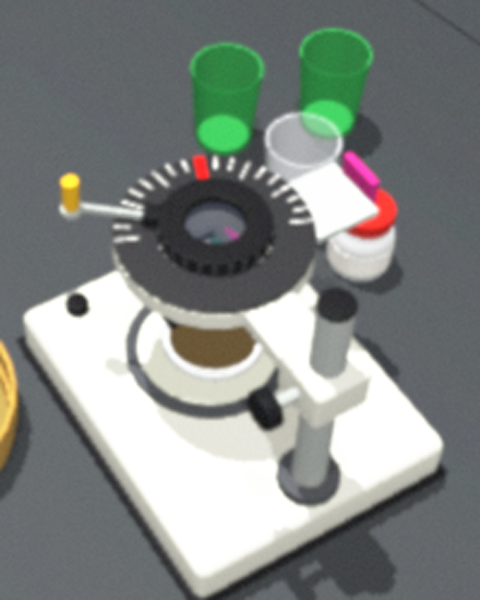

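Run:
```python
from h import *
from scipy.optimize import least_squares
im=dict(np.load('top0.npz')); sc=dict(np.load('scene0.npz'))
W=[atz(im,190+a/3,100+b/3,52)[:2] for a,b in [(268,75),(598,118),(545,535),(200,488)]]
L=np.array([[185,125],[185,-125],[-125,-125],[-125,125]])
def f(p):
    c,s=np.cos(p[2]),np.sin(p[2]);R=np.array([[c,-s],[s,c]])
    return ((L@R.T+p[:2])-W).ravel()
r=least_squares(f,[600,0,0]);print('base fit',r.x,r.fun.round(1))
# ring circle: dark pixels at z~209 by depth
def cloud(im,lo,hi,box):
    u0,v0,u1,v1=box;o=[]
    for v in range(v0,v1):
        for u in range(u0,u1):
            p=dep(im,u,v)
            if lo<p[2]<hi:o.append(np.r_[p,u,v])
    return np.array(o)
c=cloud(im,204,214,(260,140,380,260))
hull=cv2.convexHull(c[:,:2].astype(np.float32))[:,0]
print('z med',np.median(c[:,2]));print('hull circ',cv2.minEnclosingCircle(hull))
for nm,I,cc,z in(('top mag',im,(240.5,186.3),200),('top red',im,(297.8,229.1),209),('sc red',sc,(343.2,209.5),209),('top knob',im,(190+519/3,100+432/3),245),('sc knob',sc,(260+70/2.4,140+178/2.4),245)):
    print(nm,atz(I,*cc,z).round(1))
# ring edge pixel picks top (outer rim): crop
E=[(252,288),(520,290),(390,160),(390,437)]
print([atz(im,190+a/3,100+b/3,209).round(1)[:2].tolist() for a,b in E])
print('jar',atz(im,219,220,75), 'beaker', atz(im,190+78/3,100+485/3,95))
```

```text
base fit [ 6.02802540e+02  1.51379363e+01 -1.41082492e-01] [ 6.9  5.9  5.4 -7.3 -7.6 -4.5 -4.7  5.9]
z med 209.41394435549353
hull circ ((606.8178100585938, -8.167390823364258), 106.07746124267578)
top mag [627.7 156.5 200. ]
top red [549.2  53.  209. ]
sc red [550.3  52.  209. ]
top knob [519.3 -56.9 245. ]
sc knob [521.7 -56.5 245. ]
[[607.7, 95.1], [605.7, -60.5], [683.8, 14.8], [520.4, 14.6]]
jar [587.44446047 225.99923247  75.        ] beaker [500.5076433  224.98568212  95.        ]
```

```bash
cat >> h.py <<'E'
from scipy.spatial.transform import Rotation as Ro
def go(tgt,yaw=None):
    s=sensors.read_state(); R=Ro.from_euler('xyz',s['tool_rot'])
    d=R.inv().apply(np.array(tgt,float)-s['eef_pos'])
    o='shift %s'%d.round(1)
    if yaw is not None:
        T=Ro.from_euler('xyz',[np.pi,0,yaw]); o+=' rot %s'%(R.inv()*T).as_rotvec(degrees=True).round(2)
    print(s['clock'],o)
E
python3 -c "
from h import *
go([632,195,330],-0.14)"
```

```text
0.15 shift [-692.3 -660.   -98.4] rot [-5.000e-02  7.000e-02 -6.853e+01]
```

>>> {"api": "arm_command", "payload": {
  "rows": [
    [[-20, -20, -30, 0, 0, -2], [-40, -40, -60, 0, 0, -4], [-65, -62, -90, 0, 0, -7], [-95, -90, -98, 0, 0, -10], [-124, -118, -98, 0, 0, -13], [-153, -146, -98, 0, 0, -16], [-182, -174, -98, 0, 0, -19], [-211, -202, -98, 0, 0, -22], [-240, -230, -98, 0, 0, -25], [-269, -258, -98, 0, 0, -28], [-298, -286, -98, 0, 0, -31], [-327, -314, -98, 0, 0, -34], [-356, -342, -98, 0, 0, -37], [-385, -370, -98, 0, 0, -40], [-414, -398, -98, 0, 0, -43], [-443, -424, -98, 0, 0, -46], [-472, -450, -98, 0, 0, -49], [-500, -477, -98, 0, 0, -52], [-528, -504, -98, 0, 0, -54], [-556, -530, -98, 0, 0, -56]]
  ],
  "claw": -1
}}

```text
clock: 1.82
eef_pos: [538.0, 33.5, 329.2]
tool_rot: [3.141, 0.0, -0.357]
force: [0.4, -0.5, -0.3]
width: 0.2
```

```bash
python3 -c "
from h import *
grab('wrist','wrist1')
go([632,195,330],-0.14)"
```

```text
1.8667 shift [  34.  -173.9    1. ] rot [ -0.52  -0.11 -11.81]
```

View pics/wrist1.png

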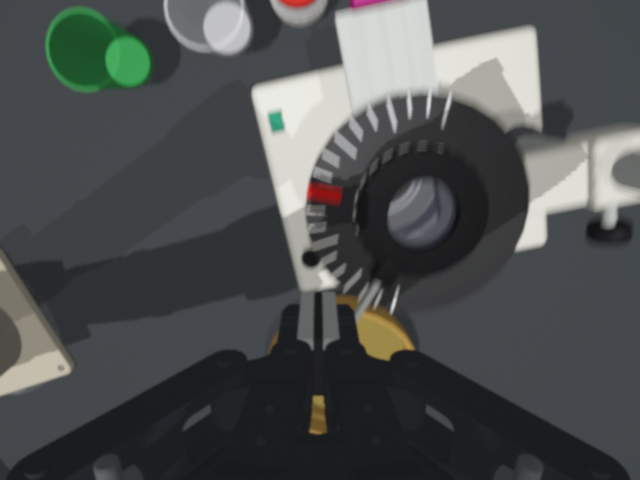

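The wrist view shows the scale ring centred near (418,200), the red mark at (326,194), and the shut fingertips at about (318,295). I'll use it to refine the axis.

Run:
```python
from h import *
from scipy.optimize import least_squares
im=dict(np.load('wrist1.npz'))
# depth-based: points of ring surface z in 207..212, fit circle to rim
zs=im['z_map'];P=[]
for v in range(60,330,1):
    for u in range(280,560,1):
        if zs[v,u]>0:
            p=dep(im,u,v)
            if 150<p[2]<260:P.append(p)
P=np.array(P)
for lo,hi,R in((206,213,80),(219,226,47)):
    q=P[(P[:,2]>lo)&(P[:,2]<hi)]
    print(R,len(q),np.median(q[:,2]))
    c=np.array([606,16.])
    for it in range(5):
        d=q[:,:2]-c;a=np.arctan2(d[:,1],d[:,0]);r=np.hypot(*d.T)
        e=[];
        for k in np.arange(-np.pi,np.pi,.12):
            m=(np.abs(a-k)<.06)&(r<R+8)
            if m.sum()>3:
                j=np.where(m)[0];j=j[np.argmax(r[j])]; e.append(q[j,:2])
        e=np.array(e)
        s=least_squares(lambda p:np.hypot(*(e-p[:2]).T)-p[2],[*c,R],loss='soft_l1');c=s.x[:2]
    print(s.x.round(1),np.abs(s.fun).mean())
hsv=cv2.cvtColor(im['pixels'],cv2.COLOR_RGB2HSV).astype(int)
m=(((hsv[...,0]<6)|(hsv[...,0]>174))&(hsv[...,1]>150)&(hsv[...,2]>100)).astype(np.uint8)
n,l,st,cc=cv2.connectedComponentsWithStats(m)
for i in range(1,n):
    if st[i,4]>50: print('red',cc[i].round(1),st[i].tolist(),atz(im,*cc[i],209).round(1))
```

```text
80 24107 207.88154241735526
[606.3  18.4  79.6] 0.3154097453551618
47 9823 220.82038249971123
[606.1  18.3  45.5] 1.0356590234265388
red [296.5   2.1] [281, 0, 32, 7, 147] [575.1 172.8 209. ]
red [324.3 192.9] [308, 183, 33, 20, 494] [550.3  56.3 209. ]
```

>>> {"api": "arm_command", "payload": {
  "rows": [
    [[9, -40, 0, 0, 0, -3], [17, -80, 0, 0, 0, -6], [25, -120, 0, 0, 0, -9], [34, -155, 0, 0, 0, -12], [34, -174, 0, 0, 0, -12], [34, -174, 0, 0, 0, -12], [34, -174, 0, 0, 0, -12]]
  ]
}}

```text
clock: 2.45
eef_pos: [629.8, 183.8, 328.3]
tool_rot: [3.141, 0.002, -0.147]
force: [-0.8, -1.2, -0.4]
width: -0.0
```

Run:
```python
from h import *
im=grab('wrist','wrist2'); print(sensors.read_state()['eef_pos'])
hsv=cv2.cvtColor(im['pixels'],cv2.COLOR_RGB2HSV).astype(int)
m=((hsv[...,0]>140)&(hsv[...,0]<172)&(hsv[...,1]>150)&(hsv[...,2]>90)).astype(np.uint8)
n,l,st,cc=cv2.connectedComponentsWithStats(m)
for i in range(1,n):
    if st[i,4]>50: print('mag',cc[i].round(1),st[i].tolist(),dep(im,*cc[i]).round(1),cv2.minAreaRect(np.argwhere(l==i)[:,::-1].astype(np.float32)))
```

```text
[629.9020137  182.06553138 328.66922217]
mag [321.3 253.2] [297, 244, 50, 19, 918] [628.3 162.6 199.7] ((321.5, 253.0), (18.0, 49.0), 90.0)
```

View pics/wrist2.png

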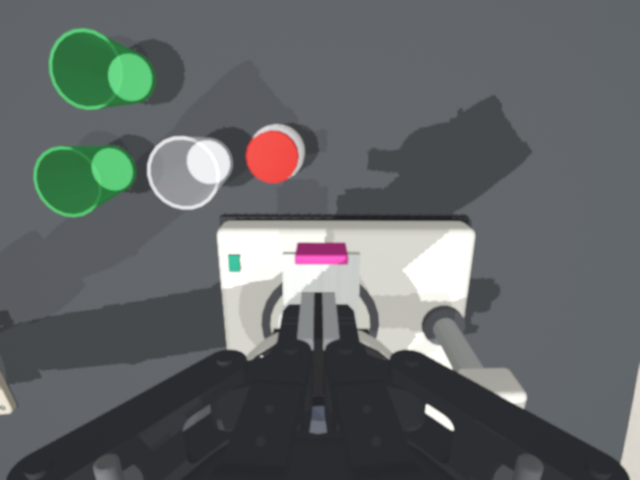

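>>> {"api": "arm_command", "payload": {
  "rows": [
    [[0, -12, 0, 0, 0, 0], [0, -12, 40, 0, 0, 0], [0, -12, 80, 0, 0, 0], [0, -12, 115, 0, 0, 0], [0, -12, 130, 0, 0, 0], [0, -12, 145, 0, 0, 0], [0, -12, 145, 0, 0, 0], [0, -12, 145, 0, 0, 0]]
  ]
}}

```text
clock: 3.17
eef_pos: [631.9, 193.9, 184.2]
tool_rot: [3.141, 0.001, -0.15]
force: [1.0, 0.9, 0.2]
width: 0.0
```

Run:
```python
from h import *
grab('scene','scene3');im=grab('wrist','wrist3'); s=sensors.read_state();print(s['eef_pos'],s['tool_rot'],s['force'])
hsv=cv2.cvtColor(im['pixels'],cv2.COLOR_RGB2HSV).astype(int)
m=((hsv[...,0]>140)&(hsv[...,0]<172)&(hsv[...,1]>150)&(hsv[...,2]>90)).astype(np.uint8)
n,l,st,cc=cv2.connectedComponentsWithStats(m)
for i in range(1,n):
    if st[i,4]>50: print('mag',cc[i].round(1),st[i].tolist(),dep(im,*cc[i]).round(1))
I=cv2.imread('pics/scene3.png');a=cv2.resize(I[140:300,320:480],None,fx=2.5,fy=2.5,interpolation=cv2.INTER_CUBIC)
b=cv2.resize(cv2.imread('pics/wrist3.png')[150:430,120:520],None,fx=1,fy=1);o=np.zeros((400,800,3),np.uint8);o[:,:400]=a;o[:280,400:]=b
cv2.imwrite('pics/c3.png',o)
```

```text
[632.93482956 194.80780162 185.93785135] [-3.14042084e+00 -2.20158259e-03 -1.50008070e-01] [0.74344796 0.98855378 0.57764852]
mag [317.6 408.5] [311, 396, 15, 24, 308] [626.8 161.9 202.7]
```

View pics/c3.png

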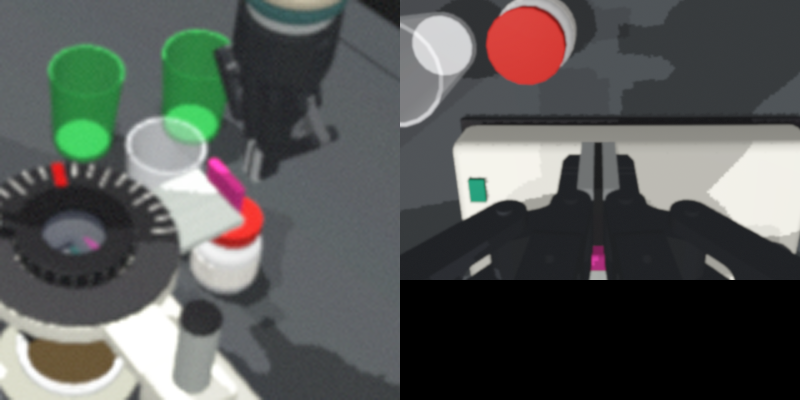

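>>> {"api": "arm_command", "payload": {
  "rows": [
    [[0, 6, 0, 0, 0, 0], [0, 12, 0, 0, 0, 0], [0, 17, 0, 0, 0, 0], [0, 22, 0, 0, 0, 0], [0, 27, 0, 0, 0, 0], [0, 32, 0, 0, 0, 0], [0, 37, 0, 0, 0, 0], [0, 42, 0, 0, 0, 0], [0, 46, 0, 0, 0, 0], [0, 50, 0, 0, 0, 0], [0, 54, 0, 0, 0, 0], [0, 57, 0, 0, 0, 0], [0, 57, 0, 0, 0, 0]]
  ]
}}

```text
clock: 4.35
eef_pos: [623.4, 137.0, 184.1]
tool_rot: [3.14, 0.001, -0.15]
force: [-0.6, 0.1, -0.2]
width: -0.0
```

Run:
```python
from h import *
im=grab('scene','scene4');s=sensors.read_state();print(s['clock'],s['eef_pos'],s['force'])
hsv=cv2.cvtColor(im['pixels'],cv2.COLOR_RGB2HSV).astype(int)
m=((hsv[...,0]>140)&(hsv[...,0]<172)&(hsv[...,1]>150)&(hsv[...,2]>90)).astype(np.uint8)
n,l,st,cc=cv2.connectedComponentsWithStats(m)
for i in range(1,n):
    if st[i,4]>20: print('mag',cc[i].round(1),st[i].tolist(),dep(im,*cc[i]).round(1))
I=cv2.imread('pics/scene4.png');cv2.imwrite('pics/c4.png',cv2.resize(I[140:300,270:480],None,fx=3,fy=3,interpolation=cv2.INTER_CUBIC))
```

```text
4.4 [623.17154497 137.21696039 183.99213542] [-0.82095464  0.24978417  0.85739386]
mag [395.3 220.2] [389, 211, 14, 20, 130] [630.4 115.7 202.3]
```

View pics/c4.png

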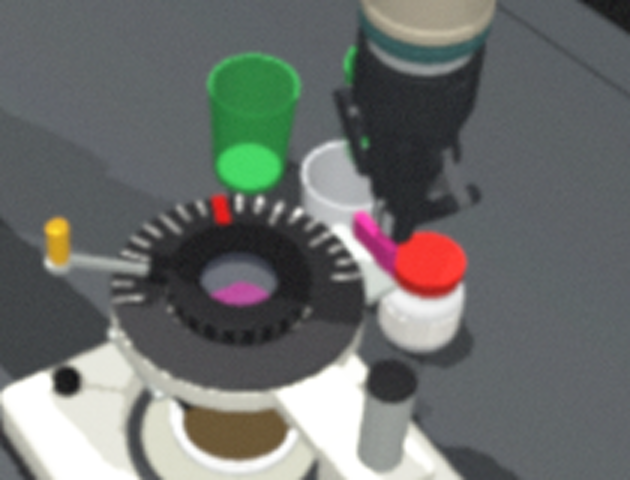

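>>> {"api": "arm_command", "payload": {
  "rows": [
    [[0, 2, 0, 0, 0, 0], [0, 4, 0, 0, 0, 0], [0, 5, 0, 0, 0, 0], [0, 6, 0, 0, 0, 0], [0, 6, 0, 0, 0, 0], [0, 6, 0, 0, 0, 0]]
  ]
}}

```text
clock: 4.9
eef_pos: [622.5, 132.2, 184.2]
tool_rot: [3.141, 0.0, -0.149]
force: [0.4, 1.3, 0.1]
width: 0.0
```

>>> {"api": "arm_command", "payload": {
  "rows": [
    [[0, 1, 0, 0, 0, 0], [0, 2, 0, 0, 0, 0], [0, 3, 0, 0, 0, 0], [0, 3, 0, 0, 0, 0], [0, 3, 0, 0, 0, 0]]
  ]
}}

```text
clock: 5.32
eef_pos: [622.5, 131.8, 184.4]
tool_rot: [-3.138, -0.001, -0.148]
force: [0.4, 5.8, -3.4]
width: -0.2
```

>>> {"api": "arm_command", "payload": {
  "rows": [
    [[0, 1, 0, 0, 0, 0], [0, 2, 0, 0, 0, 0], [0, 3, 0, 0, 0, 0], [0, 3, 0, 0, 0, 0], [0, 3, 0, 0, 0, 0]]
  ]
}}

```text
clock: 5.73
eef_pos: [622.4, 131.8, 184.5]
tool_rot: [-3.134, -0.002, -0.146]
force: [2.3, 9.2, -5.5]
width: 0.4
```

Run:
```python
from h import *
im=grab('scene','scene5');s=sensors.read_state();print(s['clock'],s['eef_pos'],s['force'])
hsv=cv2.cvtColor(im['pixels'],cv2.COLOR_RGB2HSV).astype(int)
m=((hsv[...,0]>140)&(hsv[...,0]<172)&(hsv[...,1]>150)&(hsv[...,2]>90)).astype(np.uint8)
n,l,st,cc=cv2.connectedComponentsWithStats(m)
for i in range(1,n):
    if st[i,4]>20: print('mag',cc[i].round(1),st[i].tolist(),dep(im,*cc[i]).round(1))
```

```text
5.7833 [622.46780591 131.70873719 184.51133845] [ 2.26886299  9.66787763 -4.80413655]
mag [393. 221.] [386, 212, 15, 19, 127] [629.4 110.6 202.6]
```

Slide is home: the flange stopped and force rose to about 9 N. Retreating now.

>>> {"api": "arm_command", "payload": {
  "rows": [
    [[0, -10, 0, 0, 0, 0], [0, -25, 0, 0, 0, 0], [0, -25, -40, 0, 0, 0], [0, -25, -80, 0, 0, 0], [0, -25, -120, 0, 0, 0], [0, -25, -145, 0, 0, 0], [0, -25, -150, 0, 0, 0], [0, -25, -150, 0, 0, 0]]
  ]
}}

```text
clock: 6.45
eef_pos: [626.6, 151.8, 337.0]
tool_rot: [-3.141, -0.005, -0.149]
force: [-0.2, -0.1, 0.6]
width: 0.2
```

Run:
```python
from h import *
im=grab('top','top6');s=sensors.read_state();print(s['clock'],s['eef_pos'],s['force'])
go([539,-80,330],0.71)
```

```text
6.5 [625.61509249 151.27055928 334.74422947] [ 0.11949616  0.57265818 -0.91578078]
6.5 shift [-51.3 241.6   4.8] rot [  0.06  -0.05 -49.23]
```

>>> {"api": "arm_command", "payload": {
  "rows": [
    [[-7, 34, 0, 0, 0, -7], [-14, 68, 0, 0, 0, -14], [-21, 102, 0, 0, 0, -21], [-28, 136, 0, 0, 0, -28], [-35, 170, 0, 0, 0, -35], [-43, 204, 0, 0, 0, -42], [-51, 241, 0, 0, 0, -49], [-51, 241, 0, 0, 0, -49], [-51, 241, 0, 0, 0, -49], [-51, 241, 0, 0, 0, -49]]
  ]
}}

```text
clock: 7.33
eef_pos: [538.6, -79.3, 333.0]
tool_rot: [-3.139, 0.001, 0.705]
force: [1.0, 1.3, -0.2]
width: 0.2
```

Run:
```python
from h import *
im=grab('wrist','wrist7');s=sensors.read_state();print(s['clock'],s['eef_pos'],s['tool_rot'])
go([539,-80,226],0.71)
```

```text
7.3833 [539.03320789 -78.25002347 333.3901629 ] [-3.13962495e+00  3.81920497e-04  7.06734430e-01]
7.3833 shift [ -1.1   1.5 107.4] rot [-0.11  0.02 -0.19]
```

View pics/wrist7.png

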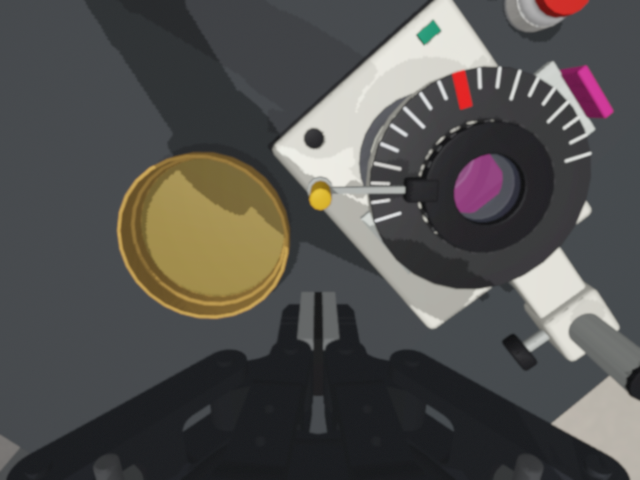

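View pics/top6.png

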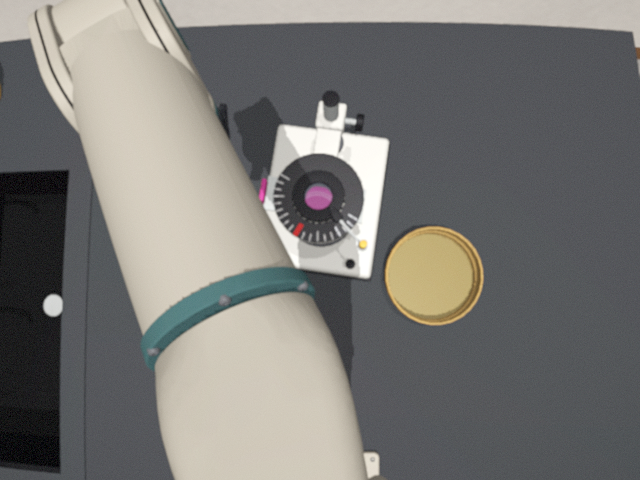

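The wrist view shows the yellow knob at (320,196), the lever running to (410,188), the red mark at (462,91), and magenta filling the analyser window. The fingers are clear on the knob's far side. Next I'll measure the angles precisely.

```bash
cat > ang.py <<'E'
from h import *
from scipy.optimize import least_squares
def axis(im,c0=(606.2,17.),R=80,lo=204,hi=213):
    zs=im['z_map'];vv,uu=np.nonzero(zs>0);K=im['K'].astype(float)
    q=cv2.undistortPoints(np.stack([uu,vv],1)[:,None].astype(float),K,np.array([float(im['k1']),0,0,0]))[:,0]
    d=np.c_[q[:,0],-q[:,1],-np.ones(len(q))]*zs[vv,uu][:,None]; P=d@im['pose'][:3,:3].T+im['pose'][:3,3]
    P=P[(P[:,2]>lo)&(P[:,2]<hi)];c=np.array(c0)
    for it in range(6):
        d=P[:,:2]-c;a=np.arctan2(d[:,1],d[:,0]);r=np.hypot(*d.T);e=[]
        for k in np.arange(-np.pi,np.pi,.08):
            j=np.where((np.abs(a-k)<.04)&(r<R+6))[0]
            if len(j)>3:
                j=j[np.argmax(r[j])]; e.append(P[j,:2])
        e=np.array(e);s=least_squares(lambda p:np.hypot(*(e-p[:2]).T)-p[2],[*c,R],loss='soft_l1');c=s.x[:2]
    return s.x,np.median(P[:,2])
def polar(im,c,z,r0,r1,name,n=900):
    phis=np.linspace(-1.6,1.6,n);rs=np.arange(r0,r1,.5);px=np.array([[proj(im,[c[0]-r*np.cos(p),c[1]-r*np.sin(p),z]) for p in phis] for r in rs],np.float32)
    o=cv2.remap(im['pixels'],px[...,0],px[...,1],cv2.INTER_CUBIC);return phis,rs,o
def red(im,c):
    ph,rs,o=polar(im,c,209,59,81,'r');h=cv2.cvtColor(o,cv2.COLOR_RGB2HSV).astype(int)
    m=((h[...,0]<7)|(h[...,0]>173))&(h[...,1]>140)&(h[...,2]>90);i,j=np.nonzero(m)
    return ph[j].mean(),rs[i].mean(),rs[i].min(),rs[i].max(),ph[j].min(),ph[j].max()
E
python3 - <<'E'
from ang import *
im=dict(np.load('wrist7.npz'));x,z=axis(im);print(x.round(2),z)
c=x[:2];print('red',np.round(red(im,c),4))
# lever z=218 pol 52-100
ph,rs,o=polar(im,c,218,84,100,'l');g=cv2.cvtColor(o,cv2.COLOR_RGB2GRAY).astype(float).mean(0)
cv2.imwrite('pics/pol7.png',cv2.resize(np.vstack([polar(im,c,218,45,125,'l')[2]])[:,:,::-1],(800,320)))
k=atz(im,320,196.5,245);print('knob',k,np.arctan2(c[1]-k[1],c[0]-k[0]),np.hypot(*(k[:2]-c)))
print('lever px pts',[ (lambda p:(np.arctan2(c[1]-p[1],c[0]-p[0]).round(4),np.hypot(*(p[:2]-c)).round(1)))(atz(im,u,v,218)) for u,v in((345,189.5),(375,189),(400,189))])
E
```

```text
[605.99  18.35  79.57] 207.77273750422506
red [-0.5471 68.4183 59.     79.     -0.6247 -0.4716]
knob [519.30767487 -55.18680617 245.        ] 0.7035320933467997 113.671196708967
lever px pts [(np.float64(0.712), np.float64(96.8)), (np.float64(0.7087), np.float64(76.7)), (np.float64(0.7086), np.float64(59.9))]
```

View pics/pol7.png

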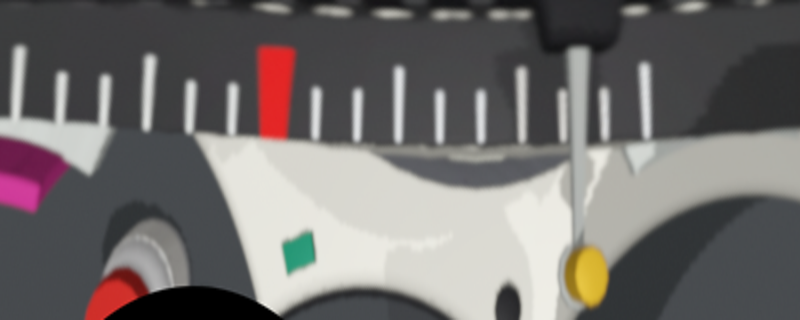

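>>> {"api": "arm_command", "payload": {
  "rows": [
    [[0, 1, 40, 0, 0, 0], [0, 1, 75, 0, 0, 0], [0, 1, 95, 0, 0, 0], [0, 1, 107, 0, 0, 0], [0, 1, 107, 0, 0, 0], [0, 1, 107, 0, 0, 0], [0, 1, 107, 0, 0, 0]]
  ]
}}

```text
clock: 7.97
eef_pos: [540.9, -78.8, 228.2]
tool_rot: [3.141, -0.002, 0.708]
force: [0.2, -0.3, 0.4]
width: 0.3
```

```bash
cat > arc.py <<'E'
from h import *
import sys
def arc(phis,c=(606,18.35),d=18.,rad=114.,z=226):
    s=sensors.read_state(); R=Ro.from_euler('xyz',s['tool_rot'])
    for p in phis:
        w=np.array([c[0]-rad*np.cos(p)+d*np.sin(p),c[1]-rad*np.sin(p)-d*np.cos(p),z])
        t=R.inv().apply(w-s['eef_pos']); rv=(R.inv()*Ro.from_euler('xyz',[np.pi,0,p])).as_rotvec(degrees=True)
        print(round(p,3),t.round(1),rv.round(1))
E
python3 - <<'E'
from arc import *
im=grab('scene','scene8');s=sensors.read_state();print(s['clock'],s['eef_pos'],s['tool_rot'],s['force'])
arc(np.linspace(0.71,-0.40,19))
I=cv2.imread('pics/scene8.png');cv2.imwrite('pics/c8.png',cv2.resize(I[140:300,230:440],None,fx=3,fy=3,interpolation=cv2.INTER_CUBIC))
E
```

```text
8.0167 [540.96941972 -79.23556345 228.43506574] [ 3.14024227e+00 -1.74816770e-03  7.07278954e-01] [ 0.29585381  0.89907737 -0.16264823]
0.71 [ -1.1 -13.6   2.4] [ 0.1 -0.1 -0.2]
0.648 [ -2.  -20.7   2.4] [ 0.1 -0.1  3.4]
0.587 [ -2.5 -27.8   2.4] [ 0.1 -0.1  6.9]
0.525 [ -2.5 -34.9   2.4] [ 0.1 -0.1 10.4]
0.463 [ -2.1 -42.    2.4] [ 0.1 -0.1 14. ]
0.402 [ -1.3 -49.1   2.4] [ 0.1 -0.1 17.5]
0.34 [ -0.  -56.1   2.4] [ 0.1 -0.1 21. ]
0.278 [  1.7 -63.    2.4] [ 0.1 -0.1 24.6]
0.217 [  3.8 -69.8   2.3] [ 0.1 -0.1 28.1]
0.155 [  6.3 -76.4   2.3] [ 0.  -0.1 31.6]
0.093 [  9.3 -82.9   2.3] [ 0.  -0.1 35.2]
0.032 [ 12.6 -89.2   2.3] [ 0.  -0.1 38.7]
-0.03 [ 16.3 -95.2   2.3] [ 0.  -0.1 42.2]
-0.092 [  20.4 -101.1    2.3] [ 0.  -0.1 45.8]
-0.153 [  24.9 -106.6    2.3] [ 0.  -0.1 49.3]
-0.215 [  29.6 -111.9    2.3] [ 0.  -0.1 52.8]
-0.277 [  34.7 -116.9    2.3] [ 0.  -0.1 56.4]
-0.338 [  40.1 -121.5    2.3] [ 0.  -0.1 59.9]
-0.4 [  45.8 -125.9    2.3] [ 0.  -0.1 63.4]
```

View pics/c8.png

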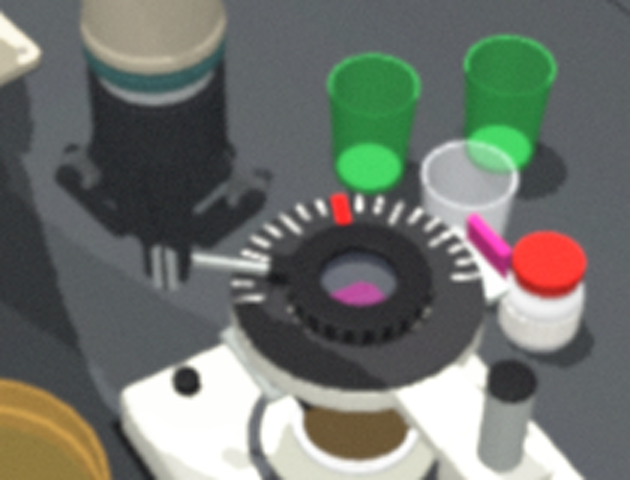

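>>> {"api": "arm_command", "payload": {
  "rows": [
    [[-1, -7, 2, 0, 0, 0], [-1, -13, 2, 0, 0, 0], [-2, -20.7, 2, 0, 0, 3.5], [-2.5, -27.8, 2, 0, 0, 7], [-2.5, -35, 2, 0, 0, 10.5], [-2, -42, 2, 0, 0, 14], [-1.3, -49, 2, 0, 0, 17.5], [0, -56, 2, 0, 0, 21], [1.7, -63, 2, 0, 0, 24.5], [3.8, -70, 2, 0, 0, 28], [6.3, -76.5, 2, 0, 0, 31.5], [9.3, -83, 2, 0, 0, 35], [12.6, -89, 2, 0, 0, 38.5], [16.3, -95, 2, 0, 0, 42], [20.4, -101, 2, 0, 0, 46], [25, -106.6, 2, 0, 0, 49.5], [29.6, -112, 2, 0, 0, 53], [34.7, -117, 2, 0, 0, 56.5], [40, -121.5, 2, 0, 0, 60], [40, -121.5, 2, 0, 0, 60]]
  ]
}}

```text
clock: 9.68
eef_pos: [491.3, 39.8, 226.0]
tool_rot: [-3.141, -0.001, -0.341]
force: [1.3, -0.1, -0.3]
width: -0.0
```

Run:
```python
from arc import *
im=grab('wrist','wrist9');s=sensors.read_state();print(s['clock'],s['eef_pos'],s['tool_rot'],s['force'])
```

```text
9.7333 [491.23620167  39.10301522 225.86049437] [-3.14112742e+00 -7.61200987e-04 -3.38335701e-01] [ 0.4539867   0.45284064 -0.47832052]
```

View pics/wrist9.png

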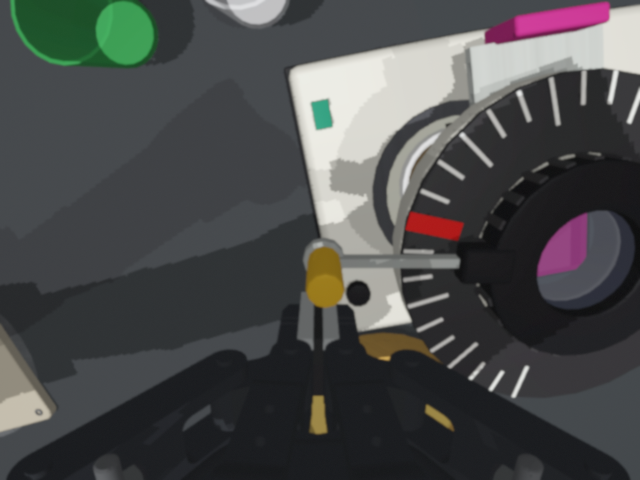

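The knob is in contact at (325,280), the lever lies at row 262 and the red mark is at (434,226). I'll measure the remaining angle.

```bash
cat >> ang.py <<'E'
def lever(im,c,r0=84,r1=100,z=218,tag=None,lo=-1.,hi=.9):
    ph,rs,o=polar(im,c,z,45,125,'l',1600)
    if tag: cv2.imwrite(f'pics/{tag}.png',cv2.resize(o[:,400:1200,::-1],(800,400)))
    return ph,rs,o
E
python3 - <<'E'
from ang import *
im=dict(np.load('wrist9.npz'));x,z=axis(im);print(x.round(2),z)
for c in(x[:2],np.array([606,18.35])):
    print('red',np.round(red(im,c),4))
    print('lever',[ (lambda p:(np.arctan2(c[1]-p[1],c[0]-p[0]).round(4),np.hypot(*(p[:2]-c)).round(1)))(atz(im,u,v,218)) for u,v in((350,262),(395,262),(450,262))])
lever(im,x[:2],tag='pol9')
E
```

```text
[591.28  21.91  68.5 ] 207.87350143944448
red [-0.6283 62.2305 59.     66.     -0.703  -0.5571]
lever [(np.float64(-0.3733), np.float64(87.7)), (np.float64(-0.382), np.float64(69.0)), (np.float64(-0.4019), np.float64(45.9))]
red [-0.5524 68.9118 59.     80.     -0.6247 -0.4823]
lever [(np.float64(-0.3533), np.float64(102.7)), (np.float64(-0.356), np.float64(84.0)), (np.float64(-0.3612), np.float64(60.9))]
```

View pics/pol9.png

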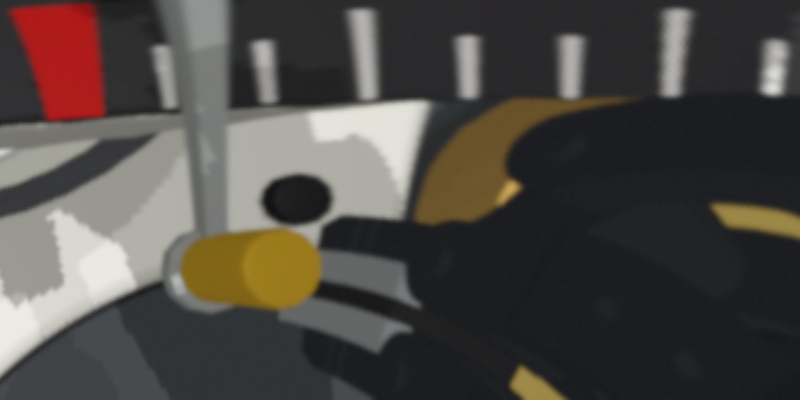

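```bash
cat >> arc.py <<'E'
def rot(das,c=(606,18.35)):
    s=sensors.read_state(); R=Ro.from_euler('xyz',s['tool_rot']);c=np.array([*c,s['eef_pos'][2]])
    for da in das:
        Q=Ro.from_euler('z',da); w=c+Q.apply(s['eef_pos']-c); print(round(da,3),R.inv().apply(w-s['eef_pos']).round(1),(R.inv()*Q*R).as_rotvec(degrees=True).round(1))
E
python3 -c "
from arc import *
rot(np.arange(-.03,-.2,-.03))"
```

```text
-0.03 [-0.5 -3.5  0. ] [-0.   0.   1.7]
-0.06 [-0.9 -6.9  0. ] [-0.   0.   3.4]
-0.09 [ -1.2 -10.4   0. ] [-0.   0.   5.2]
-0.12 [ -1.4 -13.9   0. ] [-0.   0.   6.9]
-0.15 [ -1.5 -17.4   0. ] [-0.   0.   8.6]
-0.18 [ -1.5 -20.9   0. ] [-0.   0.  10.3]
```

>>> {"api": "arm_command", "payload": {
  "rows": [
    [[-0.5, -3.5, 0, 0, 0, 1.7], [-0.9, -7, 0, 0, 0, 3.4], [-1.2, -10.4, 0, 0, 0, 5.2], [-1.4, -14, 0, 0, 0, 7], [-1.5, -17.4, 0, 0, 0, 8.6], [-1.5, -17.4, 0, 0, 0, 8.6], [-1.5, -17.4, 0, 0, 0, 8.6]]
  ]
}}

```text
clock: 10.32
eef_pos: [495.7, 54.9, 225.4]
tool_rot: [-3.141, -0.0, -0.489]
force: [0.3, -0.5, 0.7]
width: -0.5
```

Run:
```python
from arc import *
from ang import *
im=grab('wrist','wrist10');s=sensors.read_state();print(s['clock'],s['eef_pos'],s['tool_rot'],s['force'])
c=np.array([606,18.35]);print('red',np.round(red(im,c),4));lever(im,c,tag='pol10')
I=cv2.imread('pics/wrist10.png');cv2.imwrite('pics/c10.png',cv2.resize(I[190:330,290:540],None,fx=3.2,fy=3.2,interpolation=cv2.INTER_CUBIC))
rot([-.01,-.02,-.03,-.04,-.05,-.06])
```

```text
10.3667 [495.80020876  54.82141813 225.44619039] [-3.14139810e+00 -1.89625849e-04 -4.89893229e-01] [-0.27100958  0.1292485  -0.45263036]
red [-0.5598 69.1483 59.     80.     -0.6283 -0.5001]
-0.01 [-0.2 -1.1  0. ] [-0.   0.   0.6]
-0.02 [-0.4 -2.3  0. ] [-0.   0.   1.1]
-0.03 [-0.5 -3.4  0. ] [-0.   0.   1.7]
-0.04 [-0.7 -4.6  0. ] [-0.   0.   2.3]
-0.05 [-0.8 -5.7  0. ] [-0.   0.   2.9]
-0.06 [-1.  -6.9  0. ] [-0.   0.   3.4]
```

View pics/c10.png

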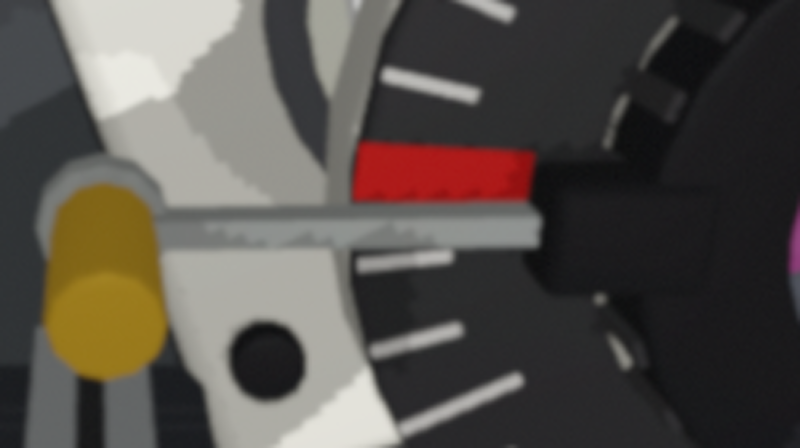

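View pics/pol10.png

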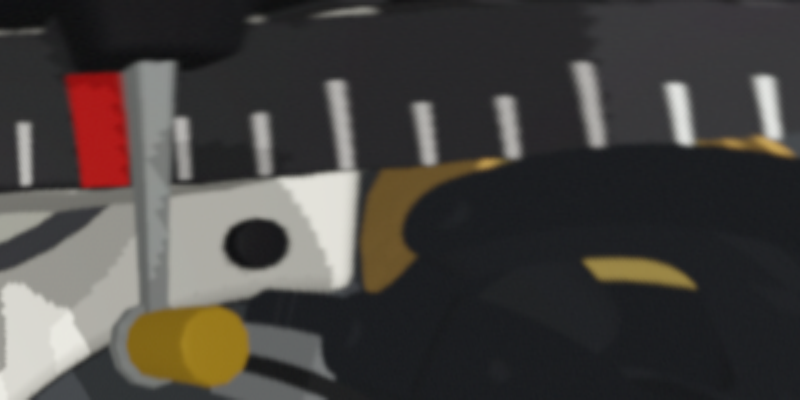

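>>> {"api": "arm_command", "payload": {
  "rows": [
    [[-0.4, -2.3, 0, 0, 0, 1.1], [-0.7, -4.6, 0, 0, 0, 2.3], [-0.8, -5.7, 0, 0, 0, 2.9], [-0.8, -5.7, 0, 0, 0, 2.9], [-0.8, -5.7, 0, 0, 0, 2.9]]
  ]
}}

```text
clock: 10.78
eef_pos: [498.0, 60.6, 225.4]
tool_rot: [-3.141, -0.0, -0.541]
force: [-0.3, -0.3, -0.4]
width: -0.1
```

Run:
```python
from arc import *
from ang import *
im=grab('wrist','wrist11');s=sensors.read_state();print(s['clock'],s['eef_pos'],s['tool_rot'],s['force'])
c=np.array([606,18.35]);print('red',np.round(red(im,c),4))
a=lever(im,c,z=218)[2];b=lever(im,c,z=209)[2]
o=np.vstack([a[:70,400:800],b[:70,400:800]]);cv2.imwrite('pics/pol11.png',cv2.resize(o,(800,560))[:,:,::-1])
rot([-.005,-.01,-.02,-.03])
```

```text
10.8333 [498.01778812  60.65922034 225.32568863] [-3.14124255e+00 -7.77010749e-05 -5.41497779e-01] [ 0.80974774 -0.18440458 -0.24317364]
red [-0.5855 68.9288 59.     80.     -0.6283 -0.5499]
-0.005 [-0.1 -0.6  0. ] [-0.   0.   0.3]
-0.01 [-0.2 -1.1  0. ] [-0.   0.   0.6]
-0.02 [-0.4 -2.3  0. ] [-0.   0.   1.1]
-0.03 [-0.5 -3.4  0. ] [-0.   0.   1.7]
```

View pics/pol11.png

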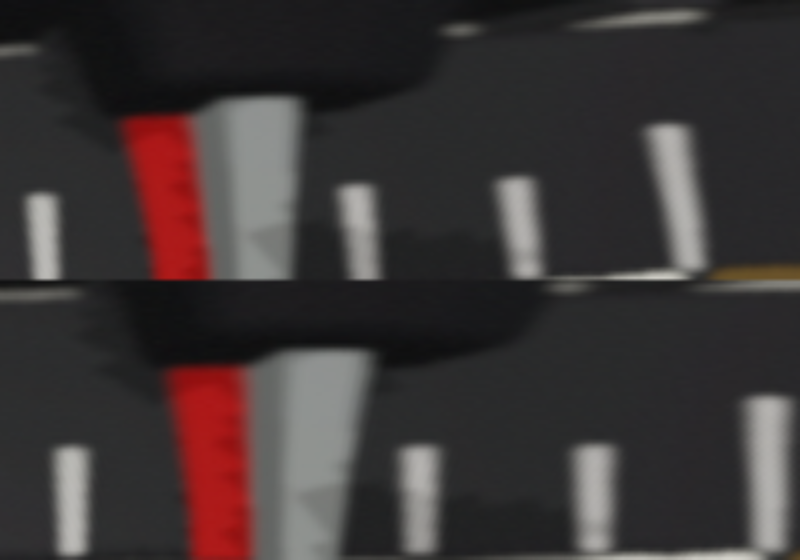

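>>> {"api": "arm_command", "payload": {
  "rows": [
    [[-0.2, -1.1, 0, 0, 0, 0.6], [-0.4, -2, 0, 0, 0, 1], [-0.4, -2, 0, 0, 0, 1], [-0.4, -2, 0, 0, 0, 1]]
  ]
}}

```text
clock: 11.17
eef_pos: [498.7, 62.4, 225.3]
tool_rot: [-3.141, -0.0, -0.559]
force: [-0.7, -0.5, 0.5]
width: 0.1
```

>>> {"api": "arm_command", "payload": {
  "rows": [
    [[0, 6, 0, 0, 0, 0], [0, 15, 0, 0, 0, 0], [0, 25, 0, 0, 0, 0], [0, 35, -40, 0, 0, 0], [0, 50, -80, 0, 0, 0], [0, 60, -110, 0, 0, 0], [0, 60, -110, 0, 0, 0], [0, 60, -110, 0, 0, 0]]
  ]
}}

```text
clock: 11.83
eef_pos: [467.0, 10.1, 337.0]
tool_rot: [-3.14, -0.004, -0.562]
force: [0.9, 0.7, -0.5]
width: 0.3
```

Run:
```python
from arc import *
from ang import *
im=grab('wrist','wrist12');s=sensors.read_state();print(s['clock'],s['eef_pos'],s['tool_rot'],s['force'])
x,z=axis(im);print(x)
c=np.array([606,18.35]);print('red',np.round(red(im,c),4))
a=lever(im,c,z=218)[2];b=lever(im,c,z=209)[2]
o=np.vstack([a[:70,400:800],b[:70,400:800]]);cv2.imwrite('pics/pol12.png',cv2.resize(o,(800,560))[:,:,::-1])
```

```text
11.8833 [466.19445984  10.55214327 335.55785445] [-3.14156052e+00 -9.04078740e-04 -5.60898162e-01] [-0.41124675 -0.74411711 -1.16298724]
[606.07133212  17.95528685  79.27839835]
red [-0.5521 68.3988 59.     79.5    -0.6247 -0.4752]
```

View pics/pol12.png

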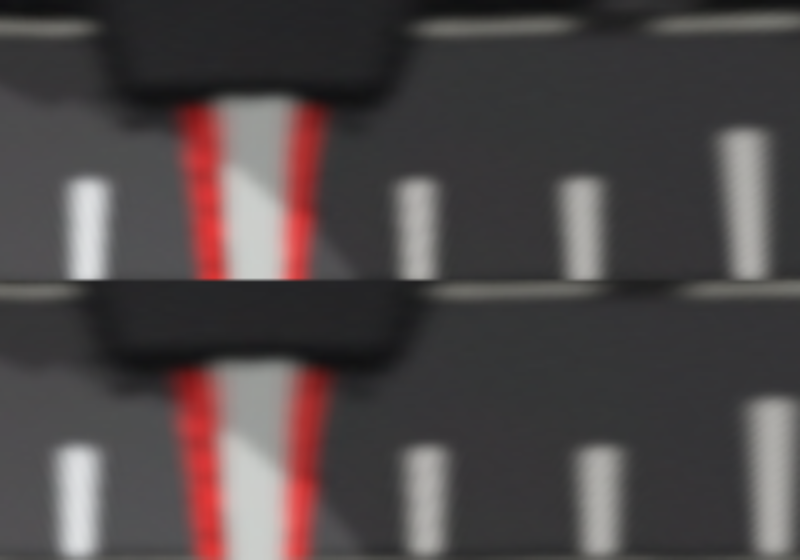

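View pics/wrist12.png

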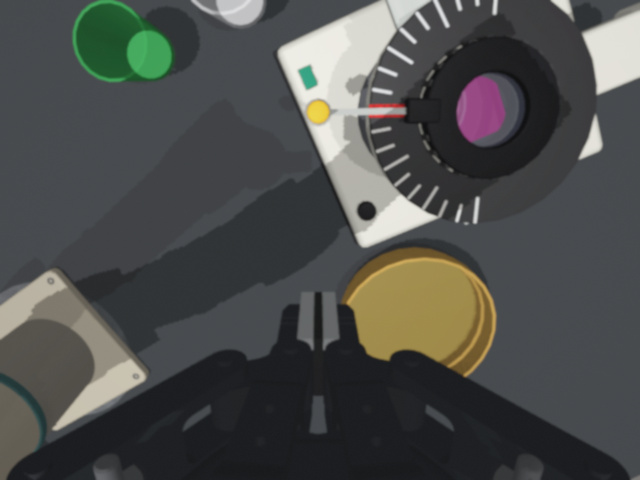

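The wrist view shows the lever centred on the red mark at (388,111), with red visible on both sides to within about 0.005 rad. One last overall look.

Run:
```python
from h import *
im=grab('scene','scene13');t=grab('top','top13')
def fm(I,w):
    h=cv2.cvtColor(I['pixels'],cv2.COLOR_RGB2HSV).astype(int)
    m=((h[...,0]>140)&(h[...,0]<172)) if w=='mag' else ((h[...,0]<6)|(h[...,0]>174))
    n,l,st,cc=cv2.connectedComponentsWithStats((m&(h[...,1]>150)&(h[...,2]>90)).astype(np.uint8))
    for i in range(1,n):
        if st[i,4]>20: print(w,cc[i].round(1),dep(I,*cc[i]).round(1))
for I in(im,t): fm(I,'mag');fm(I,'red')
print(sensors.read_state()['clock'])
a=cv2.imread('pics/scene13.png')[130:400,140:480];b=cv2.imread('pics/top13.png')[80:350,130:500]
cv2.imwrite('pics/c13.png',np.hstack([a,b]))
```

```text
mag [393.2 221.2] [628.8 111.7 200.9]
red [412.3 227.4] [591.7 222.1  73. ]
mag [263.8 187.1] [624.4 113.7 206.4]
red [215.2 219.7] [588.  233.5  76.5]
11.9833
```

View pics/c13.png

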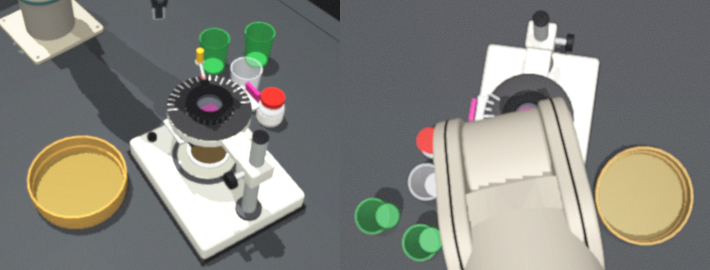

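```bash
python3 -c "
from h import *
print(order.finish_job())"
```

```text
the job is handed in; nothing more can be done
None
```

The job is handed in at about 12 s on the robot's clock (limit 51 s). The slide was done first, then the lever, both by pushing only with the shut fingers.

- **Tint slide:** I pushed the flange until it stopped moving and the force rose to about 9 N. The scene camera showed about 43 mm of travel from where it started. The top camera read about 42 mm, and the window in the head now shows magenta.
- **Analyser lever:** I pushed the knob round from the outside in steps, checking against the camera each time. A final view from almost directly above, with the fingers clear, shows the lever centred on the red mark. Red shows evenly on both sides, and I estimate it is within about 0.005 rad.
- **Scale ring:** The red mark measured the same angle before and after, about −0.55 rad from world −x (−0.547 and −0.552).
- **Dish, jar, beaker and sieve:** The fingertips never went below about z 184 mm, well above the loose items. They look undisturbed in the last pictures. The arm partly hid the jar in the last top view, so I judged it by eye and did not measure it fully.

The cameras' estimates of the viewer axis differed by 1 to 2 mm. I therefore set the lever by comparing it with the mark inside the same image.

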